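Twist-lock the pantry canister's lid

TASK

Close the open steel canister with its twist-lock lid, the one with two lugs sticking out of its rim: set it into the mouth with the lugs down through the two gaps, turn it clockwise (seen from above) until the ramps have drawn it down tight and it comes up against the stop, and let go. Leave the other, plain round lid where it lies.

Things in the scene. Friction and masses are not known exactly. Their poses are not given: they have to be found in the camera images.
- lug_lid: Loose twist-lock lid, 0.2 kg: steel disc 76 mm across, 12 thick; two lugs at +x and -x, 16 wide, 7 thick, flush with its underside, reaching 46 mm from the axis. Wooden grip bar along x: 64 long, 16 wide, from 22 to 56 mm above the underside, on two posts. Origin: centre of underside, z up. A half turn about z gives the same lid.
- canister: Open steel canister, screwed down, 112 mm across (foot 124), 94 high. Origin: centre of underside. Mouth 102 mm inside; two flanges reach in to 41 mm from the axis. Lid is tight when turned to the solid stops: its x axis then lies along the canister's x (either way round, stops 0 to 3 degrees past it). A small steel plate outside on the wall marks +x.
- gap (a point): Middle of one of the two opposite 66-degree gaps between the flanges, 46 mm from the canister's axis, 65 degrees anticlockwise from its x, 80 mm up (top of seal, where the lid's underside rests). With its lugs on this line (within 20 degrees) the lid goes straight down. Then 65 degrees clockwise to the stops, taking 0.05 to 0.4 N m.
- seal (a joint): Rubber seal ring in the mouth, how far pressed down (m): 0 free, under 0.001 with the lid merely lying on it, about 0.0025 with the lid cammed tight. Spring, 3 N per mm, travel 0.006. The ramps start 2.5 mm above the lugs of a lid lying on it and end 2.5 mm lower than the lugs' tops, so turning presses the lid down.
- plain_lid: The other lid, not for this canister, loose: plain round steel disc 100 mm across, 10 to 12 mm thick, with the same kind of wooden grip bar and no lugs. Origin: centre of underside, x along its bar.
Mind the look-alikes: they are no part of the job. What is shaped like the canister but yellow is not meant.

How it is judged (in metres and radians):
On the way:
1. the lid lies in the mouth with its lugs down through the gaps, on the seal (horizontal distance between lug_lid and canister below 0.01 m and z of lug_lid in the frame of canister below 0.083 m), for 0.1 s.
At the end, for the whole second after the job is handed in: The lugged lid is in the mouth: centred within 10 mm, tilted under 0.1 rad, underside at most 81 mm above the canister's foot, x axis within 0.2 rad of the canister's x axis (either way round), seal pressed down over 1.4 mm; released and at rest (horizontal distance between lug_lid and canister below 0.01 m and z of lug_lid in the frame of canister below 0.081 m and angle between the x axis of lug_lid and the x axis of canister, either way round below 0.2 rad and angle between lug_lid's own z axis and vertical below 0.1 rad and value of joint seal above 0.0014 m and linear speed of lug_lid below 0.02 m/s); the robot touches nothing.
It fails at once if the plain lid is moved by more than 30 mm (distance of plain_lid from where it was at the start of the episode above 0.03 m).
It also fails if it takes over 43 s, if anything falls off the work surface, if the arm or the gripper's body presses on something with over 40 N, if the wrist force passes 120 N, or if a joint passes its speed limit or range.

ROBOT

A 6-joint arm with a two-finger parallel gripper is mounted at the origin on the work surface. World frame = base frame: x ahead of the robot, y to its left, z up, the work surface at z = 0. Lengths are in m, angles in degrees, forces in N, time in s.
With the tool pointing down it reaches from about 0.425 to 1.125 m from the base axis. Payload 14.9 kg.
Tool frame: the origin (TCP) lies on the mounting face of the last link; the fingertips stand 191 mm ahead of it and the grasp point (between the pads) lies 172 mm ahead of it (arm.tip_extent is the z of the fingertips in the tool frame, in m); z points along the fingers, y is the line along which they close (so a half turn about z gives the same grasp; the last joint's range is limited). The gripper opens to 91 mm and grips with 3 to 60 N. Pads are 32 mm wide; open, the fingers measure 118 mm over their backs; the gripper's body (76 mm by 178 mm) begins 60 mm behind the grasp point.
Start: joints at [-73.814, 21.709, 99.362, -0, 58.929, -1.908], TCP at [0.217, -0.665, 0.405] pointing down, gripper open.
Joint ranges: [-158.91, 158.91], [-42.39, 125.64], [0.06, 152.35], [-60.88, 240.88], [17.5, 164.5], [-176.32, 176.32]. Speed limits (degrees/s): [108.29, 108.29, 136.94, 180, 180, 180].

INTERFACE

Orientations are given as a 3x3 rotation matrix whose columns are the frame's x, y, z axes.
In Python, from workcell import arm gives the robot as it stands. The module is installed in compiled form; this text tells all that it offers.
- The arm moves only by the shell command python3 -m handwheel 'ROWS' [FORCE]. ROWS is JSON, one flat list of numbers, 5 for each row, row after row: the shift along the tool's x, y, z in cm, then the turn about the tool's z in degrees, then the closure, from 0 (fully open) to 1 (shut). In form: [dx, dy, dz, twist, claw, dx, dy, dz, twist, claw, ...]. A call has 1 to 10 rows; each row is the pose to reach, as a shift and turn from the pose commanded when the call began, along the tool's axes at that moment; what a row does not reach only later rows make up. A row lasts 1/12 s, in which the tool goes at most 41.7 mm and 7.16 degrees, less where a joint would pass 70% of its speed; a pose out of reach is approached as far as the arm can. A call with a gripper value outside its range is refused whole. The fingers move at their own pace and stop on an object; FORCE is the grip in N (left out, the last holds). Time passes only in rows, so rows that repeat a pose let the fingers close. It gives the time, the measured TCP pose, the force, the opening and the grip force at its end, in the units of the state.
- arm.observe(): the state, without advancing time (a new reading comes with each control period).
- arm.camera(name): name is "side" or "top" or "wrist"; returns a dict with "color" (420x560x3 uint8, red, green, blue), "vfov" (degrees; the focal length in pixels is half the picture's height over the tangent of half this angle, whatever the lens; pixels are square), "cx", "cy" (the principal point, pixels), "k1" (the pictures are not rectified: a ray, as slopes to the right and down, at radius r is drawn at 1 + k1 r^2 times it, then the intrinsics apply), "origin" and "attitude" of the camera in the world. Camera axes: x right, y up, looking along -z (the intrinsics and any distortion apply to the point x, -y, -z); pixel columns grow to the right and rows downward; lengths in m; the calibration is good to about 2 mm. A picture is of the moment at which its call begins. There is no depth.
- arm.finish_job(): hands the job in; it is judged then, once.
The state is a dict: "time_s": time; "joints": joint angles; "qd": joint speeds; "tau": joint torques, N m; "tcp_pos": TCP position; "tool_rot": TCP orientation; "force": force on the tool from outside, world axes, zero at the start; "moment": the same for the moment, N m; "gripper_width": opening from 0.0 (shut) to 1.0 (fully open); "finger_force": force on a finger pad.
Only numpy, scipy, OpenCV 4.12 (cv2) and the standard library are available. Lean on these libraries where they do the work, as an engineer would, in place of code of your own. Each camera call takes 0.05 s, during which the arm holds its last target. There are 200 camera calls.

## Working session

There is one attempt and no reset: what is moved stays moved. The work goes in short steps, Python scripts to look and compute and a shell command to move; the robot and the scene stay as the last step left them, time stands still between calls to the robot, and variables do not carry over. Pictures are saved under pics/ and viewed, at most 10 in all, crops included, and the job is handed in when it is done.

```bash
mkdir -p pics; cat > h.py <<'E'
import numpy as np, cv2
from workcell import arm
def K(c):
    f=210/np.tan(np.radians(c["vfov"]/2)); return np.array([[f,0,c["cx"]],[0,f,c["cy"]],[0,0,1.]])
def ray(c,uv):
    p=cv2.undistortPoints(np.array(uv,float).reshape(-1,1,2),K(c),np.array([0,0,0,0,0.])) [:,0]
    # invert r_d = r(1+k1 r^2)
    q=cv2.undistortPoints(np.array(uv,float).reshape(-1,1,2),K(c),np.array([c["k1"],0,0,0,0.]))[:,0]
    d=np.c_[q[:,0],-q[:,1],-np.ones(len(q))]@np.array(c["attitude"]).T
    return np.array(c["origin"]),d
def plane(c,uv,z):
    o,d=ray(c,uv); return o+d*((z-o[2])/d[:,2])[:,None]
def proj(c,P):
    q=(np.atleast_2d(P)-c["origin"])@np.array(c["attitude"]); s=np.c_[q[:,0],-q[:,1]]/-q[:,2:]
    s=s*(1+c["k1"]*(s**2).sum(1))[:,None]; k=K(c); return s*k[0,0]+[k[0,2],k[1,2]]
E
python3 - <<'E'
from h import *
import pickle
ims=[]
for n in("top","side","wrist"):
    c=arm.camera(n); pickle.dump(c,open(n+".pkl","wb")); cv2.imwrite(f"pics/{n}.png",c["color"][:,:,::-1])
    print(n,c["vfov"],c["cx"],c["cy"],c["k1"],np.round(c["origin"],3),np.round(c["attitude"],3).tolist())
s=arm.observe(); print(s["time_s"],s["tcp_pos"],s["force"],np.round(s["tool_rot"],3).tolist(),s["joints"])
E
```

```text
top 44.605965313985244 279.4640887623615 202.00641929840947 -0.0034210489170196823 [0.334 0.018 1.452] [[-0.014, 0.998, -0.065], [-1.0, -0.014, -0.013], [-0.014, 0.065, 0.998]]
side 44.71116241980786 287.88540433527857 208.07205190549973 -0.07934579125275985 [-0.085  0.645  1.002] [[-0.744, 0.516, -0.424], [-0.668, -0.562, 0.488], [0.014, 0.646, 0.763]]
wrist 63.72740864677442 282.4455591068747 205.5268128382223 -0.011832832312344343 [ 0.291 -0.641  0.385] [[0.31, 0.914, 0.263], [-0.951, 0.299, 0.085], [-0.001, -0.276, 0.961]]
0.15 [ 0.21735818 -0.66527092  0.40424346] [-0.79831578 -0.86312555 -0.40346687] [[0.951, 0.311, -0.0], [0.311, -0.951, 0.001], [0.0, -0.001, -1.0]] [-7.38145094e+01  2.17328692e+01  9.93856189e+01  1.32577686e-04
  5.89274986e+01 -1.90624996e+00]
```

View pics/top.png

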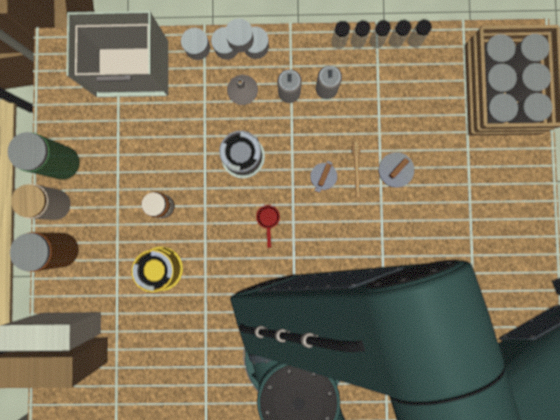

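View pics/side.png

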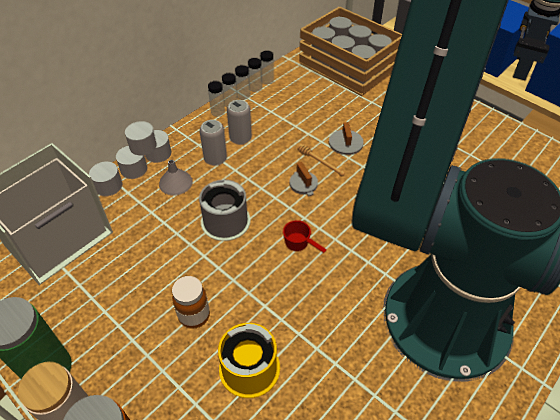

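The top view shows the steel canister at (241,153) and the yellow look-alike at (157,270), which isn't meant. There are two lids with grip bars. The one at (323,176) is smaller, so it is probably the lugged lid; the one at (397,169) is larger and probably plain. I'll confirm this in an enlarged crop.

```bash
python3 - <<'E'
from h import *
import pickle
t=pickle.load(open("top.pkl","rb"));s=pickle.load(open("side.pkl","rb"))
a=cv2.resize(t["color"][125:205,212:422],(798,304),interpolation=cv2.INTER_CUBIC)
b=cv2.resize(s["color"][120:245,190:375],(430,290),interpolation=cv2.INTER_CUBIC)
c2=cv2.resize(t["color"][125:185,212:272],(290,290),interpolation=cv2.INTER_CUBIC)
o=np.zeros((594,798,3),np.uint8);o[:304]=a;o[304:,:430]=b;o[304:,440:730]=c2
cv2.imwrite("pics/crop.png",o[:,:,::-1])
# rough positions
print(plane(t,[[241,153]],.09),plane(t,[[323,176],[397,169]],.03))
# masks of lids
hsv=cv2.cvtColor(t["color"],cv2.COLOR_RGB2HSV)
for (x,y) in((323,176),(397,169)):
    r=hsv[y-22:y+22,x-22:x+22].astype(int); print(hsv[y+6,x-7],hsv[y,x])
    m=((r[...,0]>90)&(r[...,0]<140)).astype(np.uint8)
    b=((r[...,0]<15)&(r[...,1]>60)).astype(np.uint8)
    for row in range(44): print(''.join('B' if b[row,k] and r[row,k,2]<130 and r[row,k,0]<10 else '#' if r[row,k,1]<70 else '.' for k in range(44)))
E
```

```text
[[0.55610692 0.1370551  0.09      ]] [[ 0.49760166 -0.08609712  0.03      ]
 [ 0.51410265 -0.29246225  0.03      ]]
[112  25 154] [ 15 137 136]
............................................
............................................
............................................
............................................
............................................
............................................
............................................
..........................####..............
.........................######.............
..................#############.............
................#########...B##.............
..............###########...................
.............###########B.....##............
............############.....####.......#.##
#######################B.....###############
#######################......###############
#######################.....########........
..........############B.....########........
..........############......########........
.........############B.....#########........
.........############......#########........
.........##
[... 2331 characters left out ...]
..##################.....
.....##########B....##################......
....#############.B###################......
....##################################......
....#################################.......
....################################........
....###############################.........
....####.#########################..........
....####..########################..........
..##########################################
############################################
##############################..############
....####...........#####....................
....####....................................
....####....................................
....####....................................
```

View pics/crop.png

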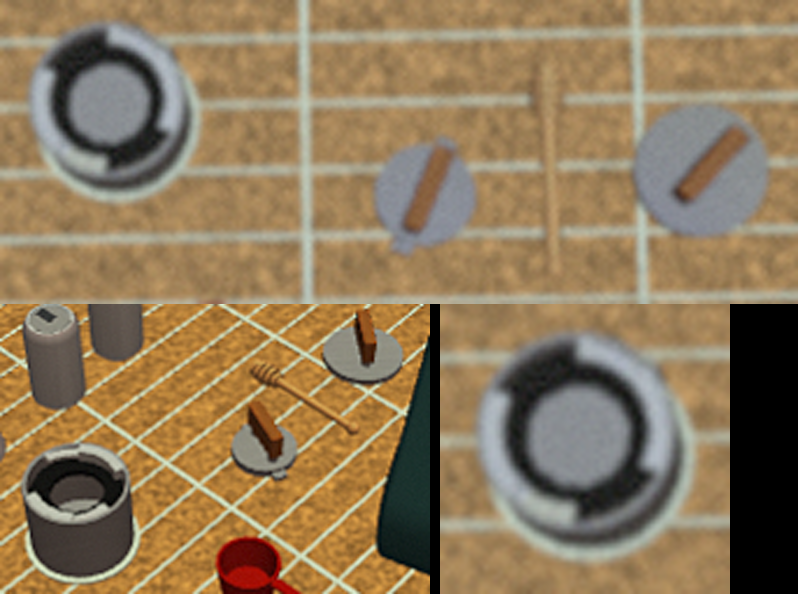

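The crop confirms it. The lid at (323,176) has two lugs, at about (337,163) and (317,189), so it is lug_lid. The one at (397,169) is a larger round disc without lugs, so it is plain_lid. The canister's gaps lie upper-left and lower-right of its mouth.

```bash
python3 - <<'E'
from h import *
import pickle
t=pickle.load(open("top.pkl","rb"))
hsv=cv2.cvtColor(t["color"],cv2.COLOR_RGB2HSV).astype(int)
x0,y0=301,154
r=hsv[y0:y0+44,x0:x0+44]; m=(r[...,1]>70).astype(np.uint8); m[:10]=0;m[32:]=0;m[:,:17]=0;m[:,31:]=0
n,l,st,ce=cv2.connectedComponentsWithStats(m); i=1+np.argmax(st[1:,4]); print(st[i],ce[i]+[x0,y0])
ys,xs=np.nonzero(l==i); P=plane(t,np.c_[xs+x0,ys+y0],.052)[:,:2]
c=P.mean(0);w,v=np.linalg.eigh(np.cov((P-c).T));print("bar",c,np.degrees(np.arctan2(v[1,1],v[0,1])),np.sqrt(12*w))
L=plane(t,[[337,162.5],[317,190]],.007);print("lugs",L,L.mean(0),np.degrees(np.arctan2(*(L[0]-L[1])[1::-1])),np.linalg.norm(L[0]-L[1]))
# canister: dark gap pixels in mouth
cc=plane(t,[[241,153]],.09)[0]
a=np.radians(np.arange(0,360,10));
for R in(.043,.047):
  uv=proj(t,np.c_[cc[0]+R*np.cos(a),cc[1]+R*np.sin(a),0*a+.09]).round().astype(int)
  print(R,[int(hsv[v,u,2]) for u,v in uv])
q=cc-[.21736,-.66527,0]; 
R=np.array(arm.observe()["tool_rot"])
for nm,p in(("lid",np.r_[c,0]),("can",cc)):
  d=p-[.21736,-.66527,0]; print(nm,(R.T@d)*100)
E
```

```text
[ 18  10  13  22 114] [324.39473684 174.07894737]
bar [ 0.50032478 -0.08841394] 156.37811569836404 [0.01374287 0.06263472]
lugs [[ 0.53817157 -0.12821463  0.007     ]
 [ 0.46068344 -0.07006613  0.007     ]] [ 0.4994275  -0.09914038  0.007     ] -36.88522745738027 0.09687961345403553
0.043 [73, 30, 33, 36, 38, 35, 52, 62, 98, 106, 146, 165, 173, 169, 173, 185, 179, 168, 78, 107, 101, 102, 87, 67, 85, 171, 192, 194, 190, 184, 180, 152, 122, 137, 98, 108]
0.047 [122, 35, 32, 32, 27, 33, 106, 132, 155, 165, 180, 185, 185, 179, 175, 167, 166, 153, 111, 129, 128, 119, 128, 120, 114, 156, 173, 183, 181, 191, 189, 190, 182, 186, 165, 158]
lid [ 4.48111125e+01 -4.60465252e+01  3.82194169e-02]
can [ 57.11547853 -65.75369395  -8.94562333]
```

```bash
python3 -m handwheel '[45,-46,4,42,0,45,-46,4,42,0,45,-46,4,42,0,45,-46,4,42,0,45,-46,4,42,0,45,-46,4,42,0,45,-46,4,42,0,45,-46,4,42,0,45,-46,4,42,0,45,-46,4,42,0]' 30; python3 -c "
from h import *
s=arm.observe();print(s['tcp_pos'],np.round(s['tool_rot'],3).tolist(),s['joints'])
d=np.array([.5,-.09,.36])-s['tcp_pos'];print(np.array(s['tool_rot']).T@d*100)"
```

```text
time_s: 0.98
tcp_pos: [0.4018, -0.2907, 0.3788]
tool_rot: [[0.914, -0.406, 0.0], [-0.406, -0.914, -0.0], [0.0, 0.0, -1.0]]
force: [0.6, -1.0, 0.1]
gripper_width: 1.001
finger_force: 0.0
[ 0.40176267 -0.29068417  0.3788363 ] [[0.914, -0.406, 0.0], [-0.406, -0.914, -0.0], [0.0, 0.0, -1.0]] [-3.85799601e+01  5.19445617e+00  1.23498572e+02  2.49823056e-03
  5.12983346e+01  7.53461437e+01]
[  0.83976429 -22.32805021   1.88364339]
```

```bash
python3 -m handwheel '[0.8,-22.3,1.9,0,0,0.8,-22.3,1.9,0,0,0.8,-22.3,1.9,0,0,0.8,-22.3,1.9,0,0,0.8,-22.3,1.9,0,0,0.8,-22.3,1.9,0,0,0.8,-22.3,1.9,0,0,0.8,-22.3,1.9,0,0,0.8,-22.3,1.9,0,0,0.8,-22.3,1.9,0,0]'; python3 - <<'E'
from h import *
import pickle
s=arm.observe();print(s['tcp_pos'],s['joints'],s['force'])
o=[]
for n in("wrist","side","top"):
    c=arm.camera(n);pickle.dump(c,open(n+"2.pkl","wb"));o.append(c["color"])
w=cv2.resize(o[0],(800,600))
cv2.imwrite("pics/w2.png",w[:,:,::-1])
E
```

```text
time_s: 1.82
tcp_pos: [0.4988, -0.0928, 0.3599]
tool_rot: [[0.914, -0.406, -0.0], [-0.406, -0.914, -0.0], [-0.0, 0.0, -1.0]]
force: [1.0, -0.4, 0.2]
gripper_width: 1.001
finger_force: 0.0
[ 0.49876626 -0.09282595  0.35993485] [-1.31744147e+01  7.97693072e+00  1.22787555e+02 -5.80480779e-03
  4.92376504e+01  1.00799580e+02] [ 1.03134354 -0.42353831  0.19369698]
```

View pics/w2.png

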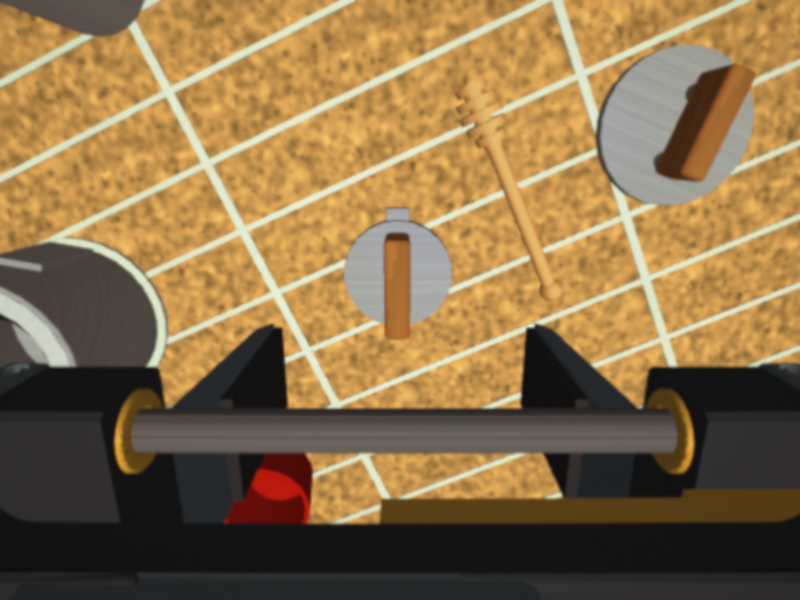

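The lid is at (398,275), with one lug at (398,214) and the bar running vertically from 238 to 338, so the tool is already well aligned with it. The canister is at left, with its marker plate at about (20,262).

```bash
python3 - <<'E'
from h import *
import pickle
c=pickle.load(open("wrist2.pkl","rb"))
hsv=cv2.cvtColor(c["color"],cv2.COLOR_RGB2HSV).astype(int)
x0,x1,y0,y1=240,318,145,240
r=hsv[y0:y1,x0:x1]
# disc: low sat; fit outline
m=((r[...,1]<45)&(r[...,2]>110)).astype(np.uint8)
m=cv2.morphologyEx(m,cv2.MORPH_OPEN,np.ones((7,7)))
n,l,st,ce=cv2.connectedComponentsWithStats(m); m=((l>0)).astype(np.uint8)
ct=max(cv2.findContours(cv2.morphologyEx(m,cv2.MORPH_CLOSE,np.ones((21,21))),0,1)[0],key=cv2.contourArea)[:,0]+[x0,y0]
P=plane(c,ct,.012)[:,:2]
from scipy.optimize import least_squares
s=least_squares(lambda p:np.hypot(*(P-p[:2]).T)-.038,[.5,-.09],loss="soft_l1",f_scale=.002);print("disc",s.x,np.abs(s.fun).mean(),len(P))
b=((r[...,0]<16)&(r[...,1]>130)&(r[...,2]>70)).astype(np.uint8); b[:,:20]=0;b[:,52:]=0
n,l,st,ce=cv2.connectedComponentsWithStats(b);i=1+np.argmax(st[1:,4]);print(st[i]+[x0,y0,0,0,0])
ys,xs=np.nonzero(l==i);xs=xs+x0;ys=ys+y0
k=(ys>ys.min()+6)
Q=plane(c,np.c_[xs,ys][k],.056)[:,:2];q=Q.mean(0);w,v=np.linalg.eigh(np.cov((Q-q).T));print("bar",q,np.degrees(np.arctan2(v[1,1],v[0,1])),np.sqrt(12*w))
lug=plane(c,[[398/1.4286,214/1.4286]],.007)[0];print("lug",lug,np.hypot(*(lug[:2]-s.x)),np.degrees(np.arctan2(*(lug[:2]-s.x)[::-1])))
t=arm.observe();print(t["tcp_pos"]);R=np.array(t["tool_rot"])
for p in(s.x,q):print((R.T@(np.r_[p,.214]-t["tcp_pos"]))*100)
E
```

```text
disc [ 0.49994819 -0.0893986 ] 0.0027015805496339623 270
[ 269  164   18   74 1198]
bar [ 0.49814053 -0.08839947] 156.56371071168547 [0.01435179 0.06109414]
lug [ 0.53567198 -0.10576784  0.007     ] 0.039295564745838084 -24.618043271199316
[ 0.49886574 -0.09278494  0.35998815]
[-0.04055347 -0.3535235  14.59880713]
[-0.24632427 -0.37133433 14.59878151]
```

```bash
python3 -m handwheel '[-0.1,-0.35,3,0,0,-0.1,-0.35,7,0,0,-0.1,-0.35,11,0,0,-0.1,-0.35,13,0,0,-0.1,-0.35,14.6,0,0,-0.1,-0.35,14.6,0,0,-0.1,-0.35,14.6,0,0.5,-0.1,-0.35,14.6,0,1,-0.1,-0.35,14.6,0,1,-0.1,-0.35,14.6,0,1]' 40;  python3 -m handwheel '[0,0,0,0,1,0,0,0,0,1,0,0,0,0,1,0,0,0,0,1,0,0,0,0,1,0,0,0,0,1]' 45
```

```text
time_s: 2.8
tcp_pos: [0.5001, -0.0886, 0.2151]
tool_rot: [[0.914, -0.405, 0.002], [-0.405, -0.914, -0.0], [0.002, -0.0, -1.0]]
force: [0.3, -0.1, 0.4]
gripper_width: 0.741
finger_force: 0.0
time_s: 3.3
tcp_pos: [0.4997, -0.0884, 0.2139]
tool_rot: [[0.914, -0.405, -0.0], [-0.405, -0.914, 0.0], [-0.0, -0.0, -1.0]]
force: [0.1, 0.3, 0.3]
gripper_width: 0.299
finger_force: 0.0
```

```bash
python3 -m handwheel '[0,0,0,0,1,0,0,0,0,1,0,0,0,0,1,0,0,0,0,1,0,0,0,0,1,0,0,0,0,1]' 45 && python3 -m handwheel '[0,0,-4,0,1,0,0,-8,0,1,0,0,-12,0,1,0,0,-16,0,1,0,0,-18,0,1,0,0,-18,0,1]'
```

```text
time_s: 3.8
tcp_pos: [0.4996, -0.0884, 0.2138]
tool_rot: [[0.914, -0.405, -0.0], [-0.405, -0.914, 0.0], [-0.0, -0.0, -1.0]]
force: [0.3, 0.2, -1.0]
gripper_width: 0.171
finger_force: 45.0
time_s: 4.3
tcp_pos: [0.5006, -0.0885, 0.3987]
tool_rot: [[0.914, -0.405, 0.007], [-0.405, -0.914, -0.002], [0.007, -0.001, -1.0]]
force: [0.7, -0.0, -0.6]
gripper_width: 0.172
finger_force: 45.0
```

```bash
python3 -m handwheel '[-2,-3,0,-7,1,-4,-6,0,-14,1,-6,-9,0,-21,1,-8,-12,0,-28,1,-9.6,-14.5,0,-35,1,-9.6,-14.5,0,-42,1,-9.6,-14.5,0,-49,1,-9.6,-14.5,0,-56,1,-9.6,-14.5,0,-56,1,-9.6,-14.5,0,-56,1]'; python3 - <<'E'
from h import *
import pickle
s=arm.observe();print(s['tcp_pos'],s['joints'],s['force'])
for n in("wrist","side","top"):
    c=arm.camera(n);pickle.dump(c,open(n+"3.pkl","wb"))
    if n=="wrist": cv2.imwrite("pics/w3.png",cv2.resize(c["color"],(800,600))[:,:,::-1])
E
```

```text
time_s: 5.13
tcp_pos: [0.4704, 0.0831, 0.393]
tool_rot: [[0.849, 0.528, -0.001], [0.528, -0.849, -0.0], [-0.001, -0.001, -1.0]]
force: [0.4, 0.3, -2.0]
gripper_width: 0.175
finger_force: 45.0
[0.47039201 0.08306852 0.39302481] [7.21885687e+00 2.15499163e+00 1.24973422e+02 6.66897341e-04
 5.29457513e+01 6.53473739e+01] [ 0.36897115  0.27515635 -1.97488031]
```

View pics/w3.png

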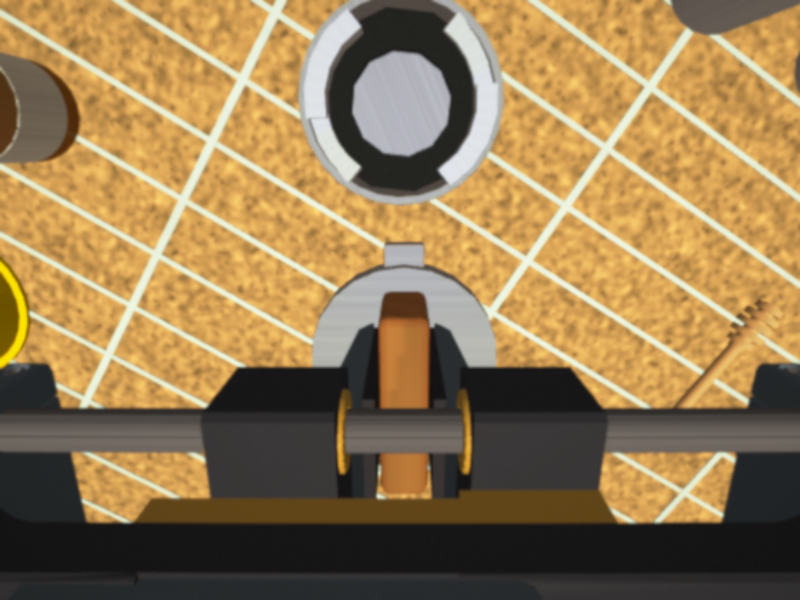

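The wrist view shows the canister mouth at (402,100), with its gaps at about (402,25) and (402,170), in line with the held lid's lug at (404,250). Next I'll fit the rim and compare it with the held lid.

```bash
python3 - <<'E'
from h import *
import pickle
from scipy.optimize import least_squares
S=1.42857
s=arm.observe();T=np.array(s["tcp_pos"]);R=np.array(s["tool_rot"])
zu=T[2]-.172-.0418
w=pickle.load(open("wrist3.pkl","rb"));t=pickle.load(open("top3.pkl","rb"))
def rim(c,c0,z):
    hsv=cv2.cvtColor(c["color"],cv2.COLOR_RGB2HSV).astype(int);P=[]
    for a in np.radians(np.arange(0,360,4)):
        rr=np.arange(.046,.068,.0005);W=np.c_[c0[0]+rr*np.cos(a),c0[1]+rr*np.sin(a),0*rr+z]
        uv=proj(c,W).round().astype(int)
        if (uv<0).any() or (uv[:,1]>419).any():continue
        sat=hsv[uv[:,1],uv[:,0],1]; k=np.nonzero(sat>80)[0]
        k=k[k>8]
        if len(k):P.append(W[k[0],:2])
    P=np.array(P);f=least_squares(lambda p:np.hypot(*(P-p[:2]).T)-p[2],[*c0,.056],loss="soft_l1",f_scale=.001)
    return f.x,np.median(np.abs(f.fun)),len(P)
c0=plane(w,[[402/S,100/S]],.094)[0,:2];print(c0)
r1=rim(w,c0,.094);print("wrist",r1);r1=rim(w,r1[0][:2],.094);print(r1);C=r1[0][:2]
print("top",rim(t,C,.094))
# inner floor / flange corners
co=plane(w,np.array([[360,30],[447,25],[358,165],[440,168]])/S,.094)[:,:2]
print("corners r,ang",[(round(np.hypot(*(p-C)),4),round(np.degrees(np.arctan2(*(p-C)[::-1])),1)) for p in co])
print("tool x ang",np.degrees(np.arctan2(R[1,0],R[0,0])))
tip=plane(w,np.array([[385,243],[423,243]])/S,zu+.007);print("tip",tip,np.linalg.norm(tip[0]-tip[1]))
tl=(R.T@(tip.mean(0)-T));print("tip in tool",tl)
sh=R.T@np.r_[C-T[:2],0]; print("shift tcp->can cm",sh*100)
# plate: marker
E
```

```text
[0.55984798 0.13968245]
wrist (array([0.55917362, 0.14035786, 0.05581025]), np.float64(0.00020621175136262965), 65)
(array([0.55925001, 0.14031013, 0.0557996 ]), np.float64(0.0002552039716026723), 66)
top (array([0.56314464, 0.1397277 , 0.05612483]), np.float64(0.0018863798464475723), 85)
corners r,ang [(np.float64(0.0404), np.float64(63.3)), (np.float64(0.0441), np.float64(-1.6)), (np.float64(0.0414), np.float64(176.7)), (np.float64(0.0418), np.float64(-116.2))]
tool x ang 31.889833658474984
tip [[0.5040871  0.11256018 0.18670071]
 [0.51192718 0.09994629 0.18670071]] 0.014851836641093354
tip in tool [4.42237177e-02 5.99718634e-06 2.06775161e-01]
shift tcp->can cm [ 1.05607770e+01 -1.89092918e-01 -5.89367883e-03]
```

```bash
python3 -m handwheel '[4,-0.2,0,1,1,8,-0.2,0,1,1,10.65,-0.2,0,1,1,10.65,-0.2,3,1,1,10.65,-0.2,6,1,1,10.65,-0.2,7,1,1,10.65,-0.2,7,1,1,10.65,-0.2,7,1,1]'; python3 - <<'E'
from h import *
s=arm.observe();print(s['tcp_pos'],s['force'],s['moment'],s['joints'][5])
w=arm.camera("wrist")["color"][150:420,180:420];q=arm.camera("side")["color"][150:250,160:300]
o=np.hstack([cv2.resize(w,(400,450)),cv2.resize(q,(400,450))]);cv2.imwrite("pics/a.png",o[:,:,::-1])
E
```

```text
time_s: 5.95
tcp_pos: [0.5599, 0.1412, 0.3242]
tool_rot: [[0.857, 0.515, -0.001], [0.515, -0.857, -0.0], [-0.001, -0.0, -1.0]]
force: [0.7, 0.3, -1.0]
gripper_width: 0.173
finger_force: 45.0
[0.5599045  0.14119597 0.32423371] [ 0.67870346  0.26568138 -0.99045107] [ 0.00670717 -0.11168689 -0.02007196] 70.8192172977018
```

View pics/a.png

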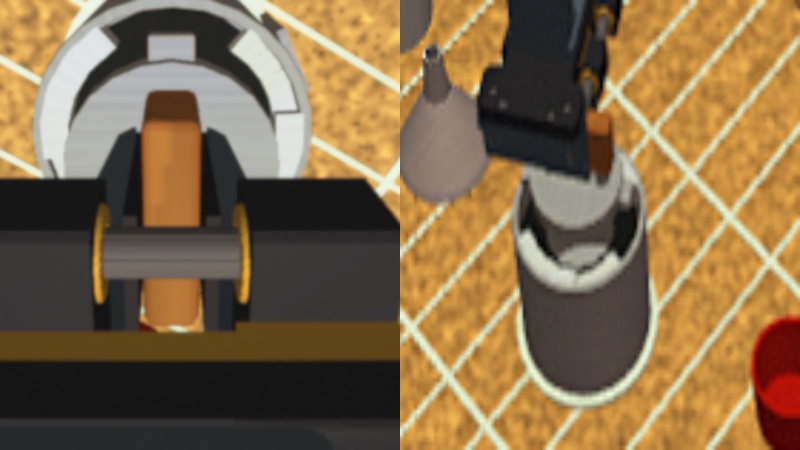

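The lug, at (172,45) in the left crop, is centred in the gap, and the lid sits over the mouth. Lowering slowly.

```bash
python3 -m handwheel '[0,0,1,0,1,0,0,1.8,0,1,0,0,2.4,0,1,0,0,2.8,0,1,0,0,3.1,0,1,0,0,3.1,0,1]'; python3 -c "
from h import *
s=arm.observe();print(s['tcp_pos'],s['force'],s['moment'])"
```

```text
time_s: 6.55
tcp_pos: [0.5597, 0.1414, 0.2924]
tool_rot: [[0.856, 0.516, -0.001], [0.516, -0.856, -0.0], [-0.001, -0.0, -1.0]]
force: [-2.1, -1.0, 2.8]
gripper_width: 0.17
finger_force: 45.0
[0.55971579 0.14135313 0.29235112] [-2.13831577 -0.96849335  2.79000546] [-0.10177495  0.4017412  -0.01640281]
```

```bash
python3 -m handwheel '[0,0,0,5,1,0,0,0,10,1,0,0,0,15,1,0,0,0.02,20,1,0,0,0.04,25,1,0,0,0.06,30,1,0,0,0.08,35,1,0,0,0.1,40,1,0,0,0.1,45,1,0,0,0.1,45,1]' 55; python3 -c "
from h import *
s=arm.observe();print(s['tcp_pos'],s['force'],s['moment'],s['joints'][5])"
```

```text
time_s: 7.38
tcp_pos: [0.5601, 0.1414, 0.2924]
tool_rot: [[0.97, -0.244, 0.001], [-0.244, -0.97, 0.0], [0.001, -0.0, -1.0]]
force: [0.3, -0.9, 3.9]
gripper_width: 0.172
finger_force: 55.0
[0.5601325  0.14144298 0.29240129] [ 0.25133947 -0.86330242  3.85253958] [ 0.04268232  0.0601752  -0.02547265] 116.00538719069989
```

```bash
python3 -m handwheel '[0,0,0.03,3,1,0,0,0.06,6,1,0,0,0.08,9,1,0,0,0.1,12,1,0,0,0.1,15,1,0,0,0.1,17,1,0,0,0.1,19,1,0,0,0.1,19,1]'; python3 -c "
from h import *
s=arm.observe();print(s['tcp_pos'],s['force'],s['moment'],s['joints'][5])"
```

```text
time_s: 8.05
tcp_pos: [0.5601, 0.1414, 0.2914]
tool_rot: [[0.84, -0.542, 0.001], [-0.542, -0.84, 0.0], [0.001, -0.001, -1.0]]
force: [0.1, 0.2, 4.3]
gripper_width: 0.173
finger_force: 55.0
[0.56010169 0.14143927 0.29136646] [0.08314529 0.17273133 4.31152476] [ 0.00831658  0.13207211 -0.15843209] 134.69287575412642
```

Ramps are engaged, with about 0.16 N m of turning moment. I'll turn in small steps until the stop shows.

```bash
python3 -m handwheel '[0,0,0,1,1,0,0,0,2,1,0,0,0,2,1]'; python3 -c "
from h import *
s=arm.observe();print(s['moment'],s['joints'][5])"; python3 -m handwheel '[0,0,0,1,1,0,0,0,2,1,0,0,0,2,1]'; python3 -c "
from h import *
s=arm.observe();print(s['moment'],s['joints'][5])"
```

```text
time_s: 8.3
tcp_pos: [0.56, 0.1414, 0.2912]
tool_rot: [[0.82, -0.572, 0.0], [-0.572, -0.82, -0.0], [0.0, -0.0, -1.0]]
force: [-0.2, -1.0, 6.0]
gripper_width: 0.168
finger_force: 55.0
[-0.20609344  0.27565834  0.08034156] 136.73671388608696
time_s: 8.55
tcp_pos: [0.5598, 0.1412, 0.2912]
tool_rot: [[0.801, -0.598, -0.0], [-0.598, -0.801, -0.001], [0.0, 0.001, -1.0]]
force: [-2.6, -4.1, 9.1]
gripper_width: 0.174
finger_force: 55.1
[-0.64774479  0.68824586  1.26975622] 138.67663586496138
```

The moment jumped to 1.27 N m at a tool x angle of about -36.7°, which is the stop; I expected the lid to line up at about -34.4° plus up to 3°. I'll ease the twist, release and rise.

```bash
python3 -m handwheel '[0,0,0,-1,1,0,0,0,-1,1,0,0,0,-1,0.7,0,0,0,-1,0.5,0,0,0,-1,0.5,0,0,0,-1,0.5,0,0,0,-1,0.5,0,0,0,-1,0.5,0,0,0,-1,0.5,0,0,0,-1,0.5]'; python3 -m handwheel '[0,0,-1,0,0.5,0,0,-3,0,0.5,0,0,-6,0,0.5,-3,0,-9,0,0.5,-7,0,-12,0,0.5,-10,0,-12,0,0.5,-10,0,-12,0,0.5,-10,0,-12,0,0.5]'; python3 - <<'E'
from h import *
import pickle
c=arm.camera("wrist");pickle.dump(c,open("wrist5.pkl","wb"));q=arm.camera("side")["color"][150:250,160:300]
o=np.hstack([cv2.resize(c["color"],(480,360)),cv2.resize(q,(320,360))]);cv2.imwrite("pics/b.png",o[:,:,::-1])
E
```

```text
time_s: 9.38
tcp_pos: [0.5598, 0.1414, 0.2909]
tool_rot: [[0.81, -0.586, -0.0], [-0.586, -0.81, 0.0], [-0.0, 0.0, -1.0]]
force: [-0.6, -0.1, 0.2]
gripper_width: 0.5
finger_force: 0.0
time_s: 10.05
tcp_pos: [0.4778, 0.2008, 0.4123]
tool_rot: [[0.811, -0.585, 0.002], [-0.585, -0.811, 0.001], [0.001, -0.002, -1.0]]
force: [-0.3, 1.5, -0.4]
gripper_width: 0.498
finger_force: 0.0
```

View pics/b.png

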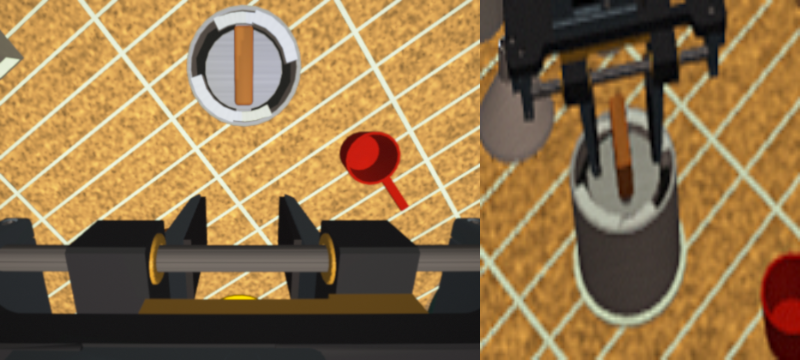

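The lid sits level in the mouth with its bar at (244,65). The lugs are under the flanges, the gaps at left and right are empty, and the gripper is clear. The last gripped height puts the lid's underside at about 77 mm, so it is tight. Handing in.

```bash
python3 -c "
from workcell import arm
print(arm.finish_job())"
```

```text
the job is handed in; nothing more can be done
None
```

The lugged lid is twisted tight against its stop in the steel canister and released, the plain lid was not touched, and the job is handed in at about 10 s; no verdict was returned.

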